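# Switch on the interlocked isolator bank of the workshop bench

## Task

Switch the bench on: throw all three levers of the interlocked switch bank away from you until each is fully home, and leave them so. The interlock lets them go only one after another, in an order that you cannot see: feel which lever is free, and leave one that is blocked until later rather than force it - never push on a lever or the bank with more than 20 N. Leave the things around the bank where they are.

Things in the scene. Friction and masses are not known exactly. Their poses are not given: they have to be found in the camera images.
- bank: fixed steel base plate 112 x 232 x 12 mm with end cheeks; origin at its underside's centre. +x points away from the robot (levers are thrown on that way, swinging in planes parallel to x-z); units stand at y = -70, 0, +70 mm. At first one lever is free; thrown fully home it frees one other, which, thrown fully home, frees the last.
- unit_a: grey switch unit, 90 x 64 x 64 mm, that carries this lever; origin at the centre of its underside, which is 12 mm above the desk; top face 76 mm above the desk, two small bearing blocks on it reach 87 mm. Fixed to the bank. Axes like the bank's.
- grip_a (a point): black round grip of one lever (18 mm thick, 66 mm long) on a springy 10 mm steel stem; point on the lever's axis, 80 mm from its pivot; the grip's rounded end is 109 mm from the pivot. Letters say nothing about the order of throwing, nor about which lever stands left or right.
- pivot_a (a point): pivot of that lever: centre of its steel drum (28 mm thick), 70 mm above the desk; its axis runs along the bank's y
- lever_a (a joint): that lever's angle at its drum: 0 = off, leaning 0.5 rad towards the robot; 1.0 = on, leaning 0.5 rad away, at an end stop. It stays where left. Free, it turns with steady friction, 2 to 5 N at the grip. Blocked, it goes so for 0.05 to 0.25 rad, then the drum stops dead and only the springy stem gives: the push climbs 1 to 2.5 N per mm past 10 N. Left part-way it does no harm.
- unit_b: grey switch unit, 90 x 64 x 64 mm, that carries this lever; origin at the centre of its underside, which is 12 mm above the desk; top face 76 mm above the desk, two small bearing blocks on it reach 87 mm. Fixed to the bank. Axes like the bank's.
- grip_b (a point): black round grip of one lever (18 mm thick, 66 mm long) on a springy 10 mm steel stem; point on the lever's axis, 80 mm from its pivot; the grip's rounded end is 109 mm from the pivot. Letters say nothing about the order of throwing, nor about which lever stands left or right.
- pivot_b (a point): pivot of that lever: centre of its steel drum (28 mm thick), 70 mm above the desk; its axis runs along the bank's y
- lever_b (a joint): that lever's angle at its drum: 0 = off, leaning 0.5 rad towards the robot; 1.0 = on, leaning 0.5 rad away, at an end stop. It stays where left. Free, it turns with steady friction, 2 to 5 N at the grip. Blocked, it goes so for 0.05 to 0.25 rad, then the drum stops dead and only the springy stem gives: the push climbs 1 to 2.5 N per mm past 10 N. Left part-way it does no harm.
- unit_c: grey switch unit, 90 x 64 x 64 mm, that carries this lever; origin at the centre of its underside, which is 12 mm above the desk; top face 76 mm above the desk, two small bearing blocks on it reach 87 mm. Fixed to the bank. Axes like the bank's.
- grip_c (a point): black round grip of one lever (18 mm thick, 66 mm long) on a springy 10 mm steel stem; point on the lever's axis, 80 mm from its pivot; the grip's rounded end is 109 mm from the pivot. Letters say nothing about the order of throwing, nor about which lever stands left or right.
- pivot_c (a point): pivot of that lever: centre of its steel drum (28 mm thick), 70 mm above the desk; its axis runs along the bank's y
- lever_c (a joint): that lever's angle at its drum: 0 = off, leaning 0.5 rad towards the robot; 1.0 = on, leaning 0.5 rad away, at an end stop. It stays where left. Free, it turns with steady friction, 2 to 5 N at the grip. Blocked, it goes so for 0.05 to 0.25 rad, then the drum stops dead and only the springy stem gives: the push climbs 1 to 2.5 N per mm past 10 N. Left part-way it does no harm.
- screwdriver_mid (a point): bystander: screwdriver 29 x 230 x 28 mm lying on the desk in front of the bank, along y; point at its middle, 14 mm up
- reel_mid (a point): bystander: small reel, 60 mm across, 35 mm high, standing on the desk in front of the bank; point at its centre
- file_mid (a point): bystander: flat ground steel bar (file) 16 x 200 x 4 mm lying on the desk near its front edge, along y; point at its middle, 2 mm up
- foam_mid (a point): bystander: foam slab 260 x 100 x 45 mm lying on the desk to the right; point at its centre
- strip_mid (a point): bystander: pine strip 300 x 30 x 14 mm lying on the foam slab; point at its centre
- bulb_mid (a point): bystander: white bulb 68 x 121 x 69 mm lying on its side inside the loop of the vacuum hose; point at its middle, 34 mm up

How it is judged (in metres and radians):
At the end, for the whole second after the job is handed in: all three levers stand at rest at 0.93 rad or more of their 1.0 rad throw (within 0.07 rad of the far end stop) (value of joint each of lever_a, lever_b, lever_c above 0.93 rad and velocity of joint each of lever_a, lever_b, lever_c below 0.05 rad/s); the robot touches nothing.
It fails at once if a lever or its unit is pushed with more than 20 N (contact force between any of the fingers, the arm and unit_a above 20 N or contact force between any of the fingers, the arm and unit_b above 20 N or contact force between any of the fingers, the arm and unit_c above 20 N).
It fails at once if one of the bystanders is moved by more than 30 mm (distance of any of screwdriver_mid, reel_mid, file_mid, foam_mid, strip_mid, bulb_mid from where it was at the start of the episode above 0.03 m).
It also fails if it takes over 72 s, if anything falls off the work surface, if the arm or the gripper's body presses on something with over 40 N, if the wrist force passes 120 N, or if a joint passes its speed limit or range.

## Robot

A 6-joint arm with a two-finger parallel gripper is mounted at the origin on a cart in front of the work surface, level with it; the furniture and walls round the work are solid. World frame = base frame: x ahead of the robot, y to its left, z up, the work surface at z = 0. Lengths are in m, angles in degrees, forces in N, time in s.
With the tool pointing down it reaches from about 0.375 to 0.9 m from the base axis. Payload 3.1 kg.
Tool frame: the origin (TCP) lies at the very end of the fingers, on their centre line; the grasp point (between the pads) lies 19 mm behind it; z points along the fingers, x is the direction in which the jaws open and shut, and the axes are right-handed (so a half turn about z gives the same grasp; the last joint's range is limited). The gripper opens to 87 mm and grips with 3 to 60 N. Pads are 19 mm wide; open, the fingers measure 117 mm over their backs; the gripper's body (75 mm by 190 mm) begins 51 mm behind the grasp point.
Start: joints at [-79.326, 30.224, 82.088, -0, 67.689, -10.227], TCP at [0.223, -0.584, 0.223] pointing down, gripper open.
Joint ranges: [-176.69, 176.69], [-43.24, 126.21], [12.49, 139.97], [-82, 262], [0, 151.66], [-163.58, 163.58]. Speed limits (degrees/s): [159.86, 159.86, 180, 180, 180, 180].

## Interface

Orientations are given as a 3x3 rotation matrix whose columns are the frame's x, y, z axes.
In Python, from rig import read_state, capture, bot gives the robot as it stands.
- The arm moves only by the shell command python3 -m crank 'ROWS' [OPENING]. ROWS is JSON, a list of rows, each a list of 2 entries, a list of its own where there are three numbers: the shift along the tool's x, y, z in cm, then the turn, a rotation vector about the tool's x, y, z in rad. In form: [[[dx, dy, dz], [wx, wy, wz]], ...]. A call has 1 to 12 rows; each row shifts and turns the commanded pose from where the row before left it, along the tool's axes as they then stand; what a row does not reach is not made up. A row lasts 1/10 s, in which the tool goes at most 50 mm and 8.59 degrees, less where a joint would pass 70% of its speed; a pose out of reach is approached as far as the arm can. A call with a gripper value outside its range is refused whole. OPENING is the closure, from -1 (fully open) to 1 (shut), set as the call begins (- or left out, the last holds). The fingers move at their own pace and stop on an object; the grip force is fixed at half the most. Time passes only in rows, so rows that do not move let the fingers close. It gives the time, the measured TCP pose, the force and the opening at its end, in the units of the state.
- read_state(): the state, without advancing time (a new reading comes with each control period).
- capture(name): name is "side" or "top"; returns a dict with "pixels" (420x560x3 uint8, red, green, blue), "camera_matrix" (3x3 intrinsics, pixels), "R" (3x3) and "t" (3): a world point X has camera coordinates R X + t. Camera axes: x right, y down, z forward; pixel columns grow to the right and rows downward; lengths in m; the calibration is good to about 2 mm. A picture is of the moment at which its call begins. There is no depth.
- bot.hand_in(): hands the job in, once; it reports no verdict.
The state is a dict: "time_s": time; "joint_positions": joint angles; "qvel": joint speeds; "tau": joint torques, N m; "position": TCP position; "tcp_rot": TCP orientation; "force": force on the tool from outside, world axes, zero at the start; "moment": the same for the moment, N m; "opening": opening from 0.0 (shut) to 1.0 (fully open).
Only numpy, scipy, OpenCV 4.12 (cv2) and the standard library are available. Lean on these libraries where they do the work, as an engineer would, in place of code of your own. Each camera call takes 0.05 s, during which the arm holds its last target.

## Working session

There is one attempt and no reset: what is moved stays moved. The work goes in short steps, Python scripts to look and compute and a shell command to move; the robot and the scene stay as the last step left them, time stands still between calls to the robot, and variables do not carry over. Pictures are saved under pics/ and viewed, and the job is handed in when it is done.

```bash
ls; mkdir -p pics
python3 - <<'E'
from rig import read_state, capture, bot
import cv2
s=read_state()
for k,v in s.items(): print(k,v)
for n in("side","top"):
    c=capture(n); cv2.imwrite(f"pics/{n}0.png",c["pixels"][:,:,::-1]); print(n,c["camera_matrix"],c["R"],c["t"])
E
```

```text
pics
time_s 0.0
joint_positions [-7.93244260e+01  3.02794806e+01  8.21568943e+01 -2.02458371e-03
  6.76872913e+01 -1.02271689e+01]
qvel [ 0.03593662  0.02852652 -0.03419574 -0.02440256 -0.00969219  0.04913698]
tau [ 1.57083291e-04 -4.40043247e+01 -1.76588291e+01  6.32371707e-02
  5.81593614e-02 -1.61073958e-04]
position [ 0.22287106 -0.58313041  0.22156328]
tcp_rot [[ 3.56794828e-01 -9.34182672e-01 -4.31958789e-04]
 [-9.34180344e-01 -3.56794916e-01  2.11496541e-03]
 [-2.12988474e-03 -3.51081308e-04 -9.99997670e-01]]
force [-0.20764364 -0.72918204 -0.37712574]
moment [-0.03170942 -0.05867535  0.00177975]
opening 0.9985806483762146
side [[487.82000937   0.         277.85867384]
 [  0.         487.82000937 210.27157704]
 [  0.           0.           1.        ]] [[-0.87635656 -0.48164326 -0.00435197]
 [-0.24273181  0.44942194 -0.85970994]
 [ 0.41602937 -0.75235609 -0.51076401]] [0.41351017 0.20711072 1.08332244]
top [[542.61496564   0.         280.19125133]
 [  0.         542.61496564 215.0734773 ]
 [  0.           0.           1.        ]] [[ 0.00869865 -0.99968321  0.02361786]
 [-0.99468224 -0.01107424 -0.10239433]
 [ 0.10262344 -0.02260158 -0.99446347]] [-0.00207376  0.47527808  1.3702105 ]
```

View pics/side0.png

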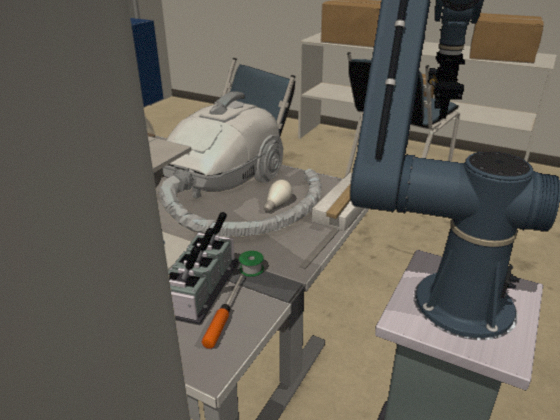

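View pics/top0.png

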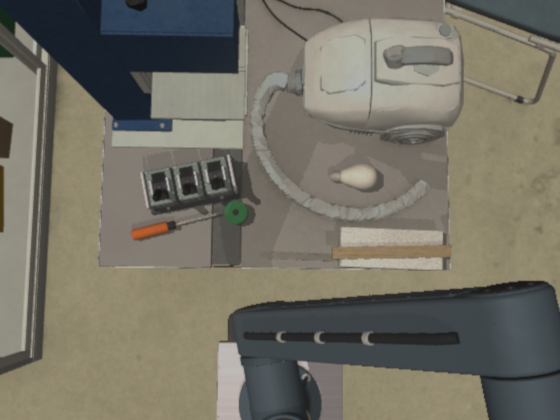

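Run:
```python
import cv2
a=cv2.imread("pics/side0.png")[200:330,145:275]; b=cv2.imread("pics/top0.png")[100:270,90:260]
cv2.imwrite("pics/side0z.png",cv2.resize(a,(585,585),interpolation=cv2.INTER_CUBIC))
cv2.imwrite("pics/top0z.png",cv2.resize(b,(595,595),interpolation=cv2.INTER_CUBIC))
```

```text
(no output)
```

View pics/side0z.png

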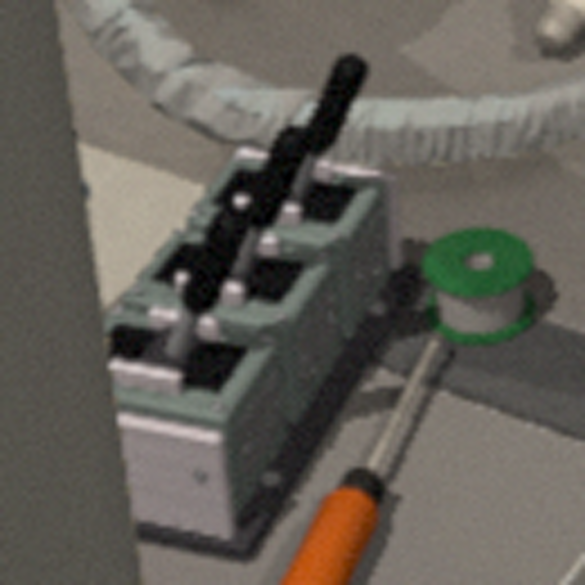

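View pics/top0z.png

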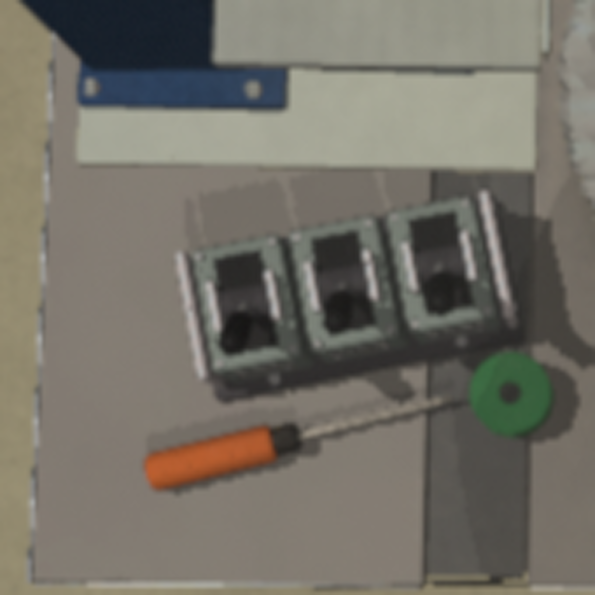

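```bash
cat > h.py <<'E'
import numpy as np
from rig import read_state,capture,bot
def ray(c,uv):
    K,R,t=[np.array(c[k]) for k in("camera_matrix","R","t")]
    d=R.T@np.linalg.solve(K,[uv[0],uv[1],1.]); return -R.T@t,d
def onz(c,uv,z):
    o,d=ray(c,uv); return o+d*(z-o[2])/d[2]
def proj(c,X):
    K,R,t=[np.array(c[k]) for k in("camera_matrix","R","t")]
    p=K@(R@np.array(X)+t); return p[:2]/p[2]
def tri(a,ua,b,ub):
    o1,d1=ray(a,ua);o2,d2=ray(b,ub)
    s=np.linalg.lstsq(np.c_[d1,-d2],o2-o1,rcond=None)[0]
    p,q=o1+s[0]*d1,o2+s[1]*d2
    return (p+q)/2,np.linalg.norm(p-q)
E
python3 - <<'E'
from h import *
np.set_printoptions(precision=4,suppress=True)
T=capture("top");S=capture("side")
print(ray(T,(0,0))[0],ray(S,(0,0))[0])
tc=lambda x,y:(90+(x+.5)/3.5-.5,100+(y+.5)/3.5-.5)
sc=lambda x,y:(145+(x+.5)/4.5-.5,200+(y+.5)/4.5-.5)
for n,p,z in [("Lch far",(182,252),.076),("Lch near",(203,378),.076),("Rch far",(484,193),.076),("Rch near",(514,322),.076),
 ("L grip end?",(235,333),.16),("M",(343,312),.16),("R",(443,292),.16),("white board front L",(78,163),0),("white R",(535,168),0),("desk corner",(32,582),0),("reel",(510,392),.035),("drv handle end",(150,475),.014),("drv tip",(465,398),.014),("blue front",(180,105),.0)]:
    print(n,onz(T,tc(*p),z))
print("tri tips", tri(S,sc(350,65),T,tc(448,300)),tri(S,sc(292,140),T,tc(343,318)),tri(S,sc(240,200),T,tc(237,337)))
E
```

```text
[0.3322 0.0342 1.4113] [-0.038   0.9211  0.7332]
Lch far [0.5744 0.3484 0.076 ]
Lch near [0.4847 0.3306 0.076 ]
Rch far [0.6199 0.1357 0.076 ]
Rch near [0.5272 0.1127 0.076 ]
L grip end? [0.5053 0.2919 0.16  ]
M [0.5202 0.2211 0.16  ]
R [0.5345 0.1553 0.16  ]
white board front L [0.655  0.4464 0.    ]
white R [0.656  0.1034 0.    ]
desk corner [0.3412 0.4673 0.    ]
reel [0.4817 0.1172 0.035 ]
drv handle end [0.4199 0.3806 0.014 ]
drv tip [0.4791 0.1515 0.014 ]
blue front [0.7006 0.3717 0.    ]
tri tips (array([0.5299, 0.1523, 0.1607]), np.float64(0.0019834103762517365)) (array([0.5167, 0.2214, 0.1594]), np.float64(0.0010391980412991577)) (array([0.4997, 0.2874, 0.1708]), np.float64(0.003471125448958227))
```

Run:
```python
from h import *
import cv2
np.set_printoptions(precision=4,suppress=True)
T=capture("top");S=capture("side")
c0=np.array([.5516,.2318,0]);yaw=np.deg2rad(11.5)
ex=np.array([np.cos(yaw),np.sin(yaw),0]);ey=np.array([-np.sin(yaw),np.cos(yaw),0]);ez=np.array([0,0,1.])
P=lambda x,y,z:c0+x*ex+y*ey+z*ez
for n,c,(x0,y0,w,h,k) in(("top",T,(90,90,170,170,3.5)),("side",S,(100,120,200,200,3.0))):
    im=cv2.resize(c["pixels"][y0:y0+h,x0:x0+w,::-1].copy(),None,fx=k,fy=k,interpolation=cv2.INTER_CUBIC)
    q=lambda X:tuple(int(round((a-b+.5)*k-.5)) for a,b in zip(proj(c,X),(x0,y0)))
    for y in(-.07,0,.07):
        L=[P(a,y+b,.076) for a,b in((-.045,-.032),(.045,-.032),(.045,.032),(-.045,.032))]
        for i in range(4): cv2.line(im,q(L[i]),q(L[(i+1)%4]),(0,0,255),1)
        cv2.line(im,q(P(0,y,.07)),q(P(-.109*np.sin(.5),y,.07+.109*np.cos(.5))),(0,255,255),1)
    L=[P(a,b,0) for a,b in((-.056,-.116),(.056,-.116),(.056,.116),(-.056,.116))]
    for i in range(4): cv2.line(im,q(L[i]),q(L[(i+1)%4]),(255,255,0),1)
    cv2.imwrite(f"pics/{n}1.png",im)
```

```text
(no output)
```

View pics/side1.png

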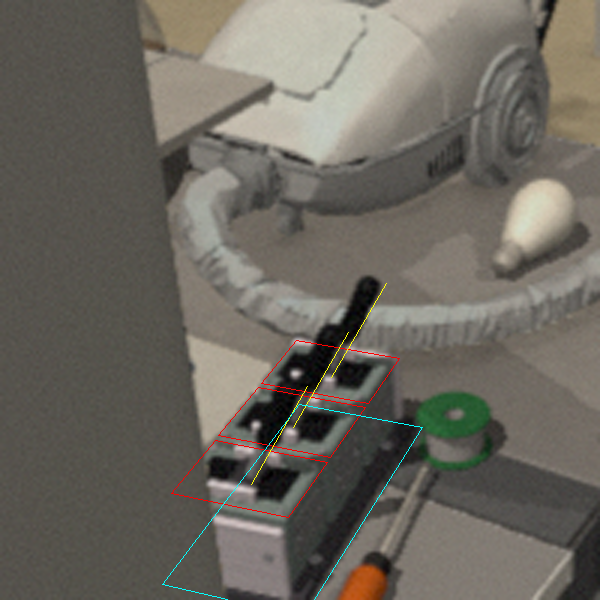

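View pics/top1.png

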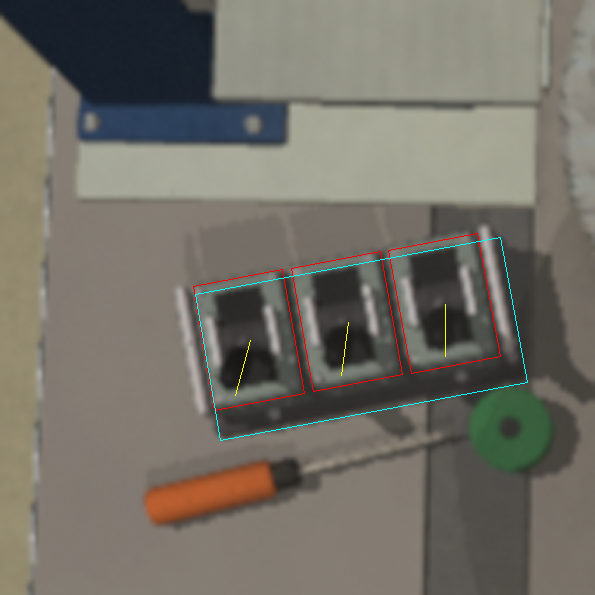

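Run:
```python
from h import *
np.set_printoptions(precision=4,suppress=True)
T=capture("top");S=capture("side")
for u in((243,118.6),(245.7,118.6)): print(tri(S,(190.7,148.3),T,u))
print(tri(S,(198,150),T,(243,118)))
# grip tips
sc=lambda x,y:(100+(x+.5)/3-.5,120+(y+.5)/3-.5)
tc=lambda x,y:(90+(x+.5)/3.5-.5,90+(y+.5)/3.5-.5)
for a,b in(((368,285),(445,333)),((368,285),(441,345)),((330,333),(345,350)),((330,333),(343,358))): print(tri(S,sc(*a),T,tc(*b)))
s=read_state();print(s["time_s"],s["force"])
```

```text
(array([0.6564, 0.0896, 0.2725]), np.float64(0.001243603260699441))
(array([0.6586, 0.0847, 0.2698]), np.float64(0.0017676688920061445))
(array([0.6503, 0.0849, 0.2697]), np.float64(0.019695256871134457))
(array([0.5304, 0.1538, 0.16  ]), np.float64(0.0002038726657654917))
(array([0.5243, 0.1574, 0.1632]), np.float64(0.005435693765364845))
(array([0.5183, 0.2199, 0.1584]), np.float64(0.0003592623273109518))
(array([0.5144, 0.2218, 0.1604]), np.float64(0.003562318074328587))
0.4 [-0.1798  0.1831  0.1464]
```

Run:
```python
import cv2
b=cv2.imread("pics/top0.png")[135:220,135:245]; a=cv2.imread("pics/side0.png")[200:300,160:260]
cv2.imwrite("pics/top2.png",cv2.convertScaleAbs(cv2.resize(b,None,fx=7,fy=7,interpolation=cv2.INTER_CUBIC),alpha=1.8,beta=20))
cv2.imwrite("pics/side2.png",cv2.convertScaleAbs(cv2.resize(a,None,fx=6,fy=6,interpolation=cv2.INTER_CUBIC),alpha=1.8,beta=20))
```

```text
(no output)
```

View pics/top2.png

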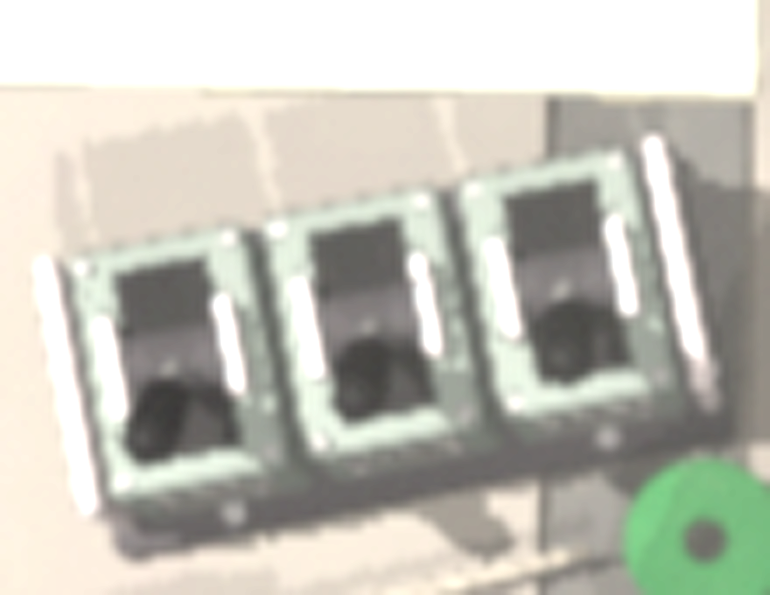

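View pics/side2.png

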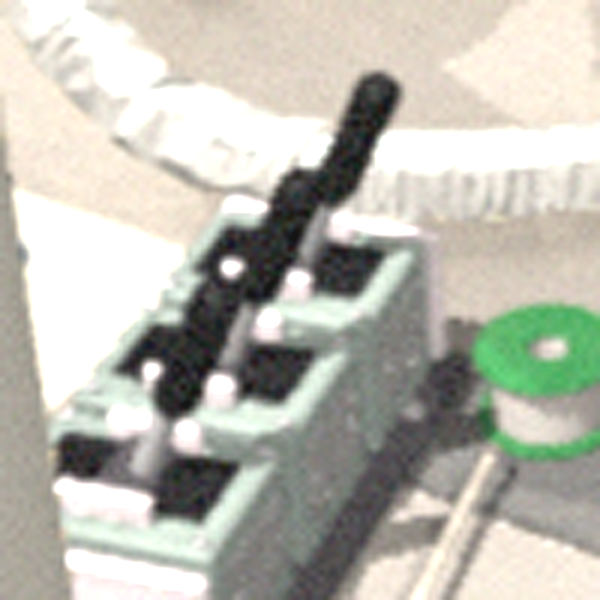

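Run:
```python
import cv2
b=cv2.imread("pics/side0.png")[0:130,390:520]
cv2.imwrite("pics/side3.png",cv2.convertScaleAbs(cv2.resize(b,None,fx=4.5,fy=4.5,interpolation=cv2.INTER_CUBIC),alpha=2.5,beta=20))
from h import *
S=capture("side"); s=read_state()
for z in(0,.019,.07,.15,.2): print(z,proj(S,s["position"]+np.array([0,0,z])), (R:=np.array(S["R"])@s["position"]+S["t"])[2])
```

```text
0 [439.72062664 112.61088456] 1.5016780453085112
0.019 [440.74641919 106.63488021] 1.5016780453085112
0.07 [443.56701806  90.20279458] 1.5016780453085112
0.15 [448.19922611  63.2167385 ] 1.5016780453085112
0.2 [451.2317132   45.55024646] 1.5016780453085112
```

View pics/side3.png

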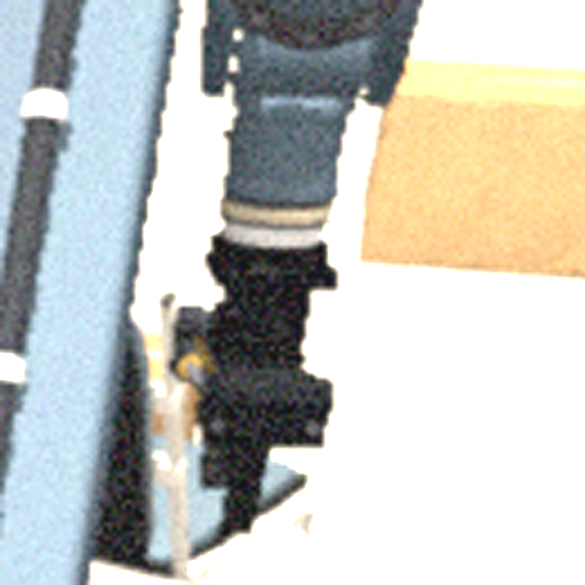

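```bash
cat >> h.py <<'E'
from scipy.spatial.transform import Rotation as Ro
def sim(p,R,rows):
    p=np.array(p,float);R=np.array(R,float)
    out=[]
    for d,w in rows:
        p=p+R@np.array(d)/100; R=R@Ro.from_rotvec(w).as_matrix(); out.append(p.copy())
    return p,R,out
c0=np.array([.5555,.2326,0]);yaw=np.deg2rad(11.5)
ex=np.array([np.cos(yaw),np.sin(yaw),0]);ey=np.array([-np.sin(yaw),np.cos(yaw),0]);ez=np.array([0,0,1.])
B=np.c_[ex,ey,ez]
def rel(p): return B.T@(np.array(p)-c0)
E
python3 - <<'E'
from h import *
np.set_printoptions(precision=3,suppress=True)
s=read_state()
p,R,o=sim(s["position"],s["tcp_rot"],[[[-1.4,-4.2,0],[0,0,-.08]]]*10+[[[-.1,-4.4,0],[0,0,-.09]]]*9)
print(np.c_[np.array(o),np.linalg.norm(np.array(o)[:,:2],axis=1)]);print(R)
E
```

```text
[[ 0.257 -0.556  0.222  0.612]
 [ 0.289 -0.525  0.222  0.599]
 [ 0.318 -0.492  0.222  0.586]
 [ 0.345 -0.456  0.222  0.572]
 [ 0.369 -0.419  0.222  0.558]
 [ 0.389 -0.38   0.223  0.544]
 [ 0.407 -0.339  0.223  0.53 ]
 [ 0.421 -0.297  0.223  0.515]
 [ 0.432 -0.254  0.223  0.501]
 [ 0.439 -0.211  0.223  0.487]
 [ 0.455 -0.17   0.223  0.486]
 [ 0.468 -0.128  0.223  0.485]
 [ 0.477 -0.084  0.223  0.484]
 [ 0.482 -0.041  0.223  0.484]
 [ 0.483  0.003  0.223  0.483]
 [ 0.48   0.047  0.223  0.482]
 [ 0.473  0.091  0.223  0.482]
 [ 0.462  0.133  0.223  0.481]
 [ 0.448  0.175  0.223  0.481]]
[[ 0.919  0.393 -0.   ]
 [ 0.393 -0.919  0.   ]
 [ 0.    -0.    -1.   ]]
```

```bash
python3 -m crank '[[[-1.4,-4.2,0],[0,0,-0.08]],[[-1.4,-4.2,0],[0,0,-0.08]],[[-1.4,-4.2,0],[0,0,-0.08]],[[-1.4,-4.2,0],[0,0,-0.08]],[[-1.4,-4.2,0],[0,0,-0.08]],[[-1.4,-4.2,0],[0,0,-0.08]],[[-1.4,-4.2,0],[0,0,-0.08]],[[-1.4,-4.2,0],[0,0,-0.08]],[[-1.4,-4.2,0],[0,0,-0.08]],[[-1.4,-4.2,0],[0,0,-0.08]]]' 1; python3 -m crank '[[[-0.1,-4.4,0],[0,0,-0.09]],[[-0.1,-4.4,0],[0,0,-0.09]],[[-0.1,-4.4,0],[0,0,-0.09]],[[-0.1,-4.4,0],[0,0,-0.09]],[[-0.1,-4.4,0],[0,0,-0.09]],[[-0.1,-4.4,0],[0,0,-0.09]],[[-0.1,-4.4,0],[0,0,-0.09]],[[-0.1,-4.4,0],[0,0,-0.09]],[[0,0,0],[0,0,0]]]'
```

```text
time_s: 1.45
position: [0.4396, -0.2092, 0.2228]
tcp_rot: [[0.92, -0.392, 0.001], [-0.392, -0.92, -0.001], [0.001, 0.0, -1.0]]
force: [0.6, -0.4, 0.4]
opening: 0.17
time_s: 2.35
position: [0.4601, 0.1376, 0.2226]
tcp_rot: [[0.949, 0.316, -0.001], [0.316, -0.949, 0.002], [-0.001, -0.002, -1.0]]
force: [0.7, -1.0, 0.5]
opening: 0.005
```

```bash
python3 -m crank '[[[0,0,0],[0,0,-0.145]],[[0,0,0],[0,0,-0.145]],[[0,0,0],[0,0,-0.145]],[[0,0,0],[0,0,-0.145]],[[0,0,0],[0,0,-0.145]],[[0,0,0],[0,0,-0.145]],[[0,0,0],[0,0,-0.145]],[[0,0,0],[0,0,-0.145]],[[0,0,0],[0,0,-0.145]],[[0,0,0],[0,0,-0.145]]]'; python3 -m crank '[[[0,0,0],[-0.1,0,0]],[[0,0,0],[-0.1,0,0]],[[0,0,0],[-0.1,0,0]],[[0,0,0],[-0.05,0,0]],[[0,0,0],[0,0,0]]]'
python3 - <<'E'
from h import *
import cv2
np.set_printoptions(precision=4,suppress=True)
s=read_state();print(s["joint_positions"],rel(s["position"]))
R=np.array(s["tcp_rot"]);print(R, B.T@R)
for y in(-.07,0,.07): print(y,R.T@(c0+B@np.array([-.09,y,.148])-s["position"])*100)
for n in("side","top"):
    c=capture(n); cv2.imwrite(f"pics/{n}4.png",c["pixels"][:,:,::-1])
E
```

```text
time_s: 3.35
position: [0.4628, 0.1323, 0.2227]
tcp_rot: [[-0.196, 0.981, 0.001], [0.981, 0.196, -0.0], [-0.001, 0.001, -1.0]]
force: [-0.5, 0.2, -0.2]
opening: 0.005
time_s: 3.85
position: [0.4602, 0.1323, 0.222]
tcp_rot: [[-0.19, 0.923, 0.334], [0.982, 0.179, 0.065], [0.0, 0.341, -0.94]]
force: [-0.7, 0.7, 0.0]
opening: 0.004
[   0.229    12.8267  116.9539    7.1462   30.8319 -106.2522] [-0.1134 -0.0793  0.222 ]
[[-0.1903  0.9231  0.3342]
 [ 0.9817  0.1788  0.0651]
 [ 0.0003  0.3405 -0.9402]] [[ 0.0092  0.9402  0.3405]
 [ 1.     -0.0088 -0.0028]
 [ 0.0003  0.3405 -0.9402]]
-0.07 [ 0.9464 -0.3306  7.7516]
0 [ 7.9461 -0.3921  7.7317]
0.07 [14.9458 -0.4536  7.7117]
```

View pics/side4.png

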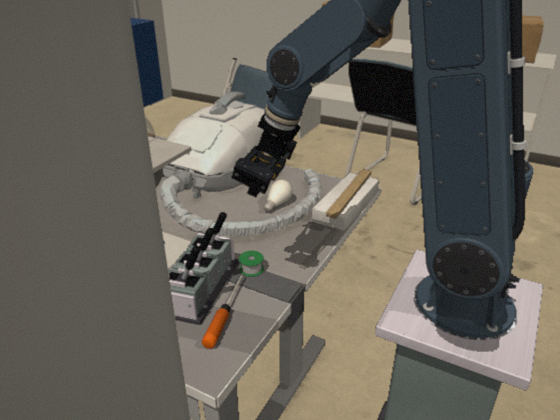

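View pics/top4.png

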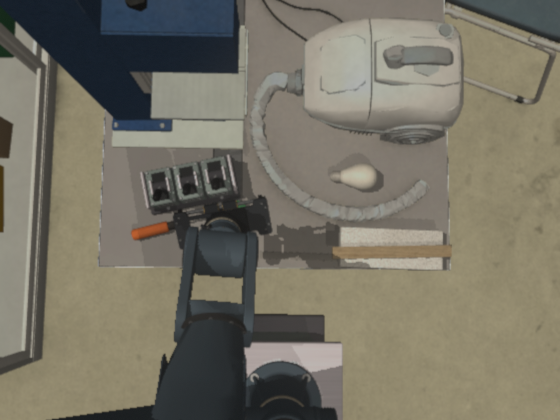

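```bash
python3 -m crank '[[[0.3,-0.1,2.6],[0,0,0]],[[0.3,-0.1,2.6],[0,0,0]],[[0.3,-0.1,2.5],[0,0,0]],[[0,0,0],[0,0,0]]]'
cat > st.py <<'E'
from h import *
np.set_printoptions(precision=4,suppress=True)
s=read_state();print(s["time_s"],"rel",rel(s["position"]),"F_bank",B.T@np.array(s["force"]),"M",np.array(s["moment"]))
E
python3 st.py
python3 - <<'E'
from h import *
import cv2
c=capture("side"); cv2.imwrite("pics/side5.png",cv2.resize(c["pixels"][120:320,140:320,::-1],None,fx=3,fy=3))
E
```

```text
time_s: 4.35
position: [0.4844, 0.1466, 0.1468]
tcp_rot: [[-0.192, 0.923, 0.332], [0.981, 0.18, 0.066], [0.001, 0.339, -0.941]]
force: [0.4, 0.9, -1.0]
opening: 0.003
4.35 rel [-0.0868 -0.0701  0.1468] F_bank [ 0.5671  0.7743 -0.9819] M [0.0175 0.058  0.0475]
```

View pics/side5.png

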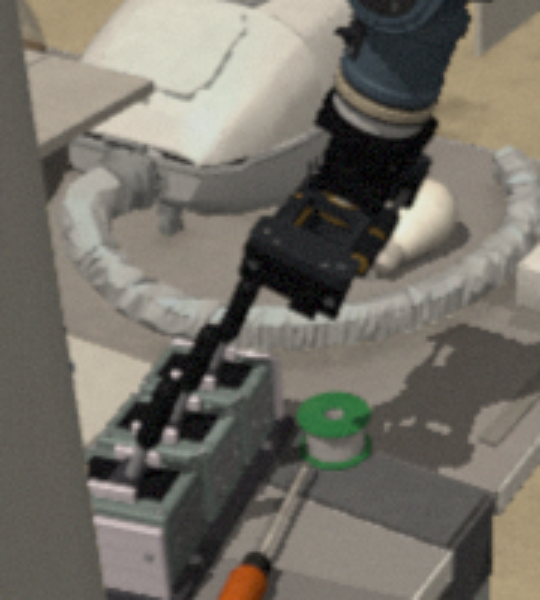

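```bash
python3 -m crank '[[[0,0.28,0.1],[0,0,0]],[[0,0.28,0.1],[0,0,0]],[[0,0.28,0.1],[0,0,0]],[[0,0.28,0.1],[0,0,0]]]'>/dev/null; python3 st.py;  python3 -m crank '[[[0,0.28,0.1],[0,0,0]],[[0,0.28,0.1],[0,0,0]],[[0,0,0],[0,0,0]]]' >/dev/null; python3 st.py
```

```text
4.8 rel [-0.0748 -0.0702  0.1503] F_bank [-0.9406  0.0631  0.1704] M [ 0.0799  0.0921 -0.0375]
5.1 rel [-0.069  -0.0702  0.1495] F_bank [-0.331   0.3562 -0.5801] M [0.0883 0.074  0.0344]
```

```bash
python3 -m crank '[[[0,0.28,0.1],[0,0,0]],[[0,0,0],[0,0,0]]]' >/dev/null; python3 st.py;  python3 -m crank '[[[0,0.28,0.1],[0,0,0]],[[0,0,0],[0,0,0]]]' >/dev/null; python3 st.py; python3 -m crank '[[[0,0.28,0.1],[0,0,0]],[[0,0,0],[0,0,0]]]' >/dev/null; python3 st.py
```

```text
5.3 rel [-0.0662 -0.0702  0.1494] F_bank [-0.0387 -0.0491 -0.6938] M [ 0.081   0.0971 -0.0336]
5.5 rel [-0.0632 -0.0702  0.1494] F_bank [ 0.2368 -1.0068 -0.3889] M [0.0261 0.0675 0.0065]
5.7 rel [-0.0603 -0.0702  0.1494] F_bank [-0.089  -0.2804 -0.8263] M [ 0.0855  0.1739 -0.0237]
```

```bash
for i in 1; do python3 -m crank '[[[0,0.28,0.1],[0,0,0]],[[0,0,0],[0,0,0]]]' >/dev/null; python3 st.py; done;  python3 -m crank '[[[0,0.28,0.1],[0,0,0]],[[0,0,0],[0,0,0]]]' >/dev/null; python3 st.py
```

```text
5.9 rel [-0.0583 -0.07    0.1491] F_bank [-1.7961  0.3438 -0.0962] M [ 0.0996  0.3327 -0.0017]
6.1 rel [-0.055  -0.07    0.1492] F_bank [-1.9075  1.2527 -0.1062] M [0.2475 0.3934 0.1266]
```

```bash
python3 -m crank '[[[0,0.28,0.1],[0,0,0]],[[0,0,0],[0,0,0]]]' >/dev/null; python3 st.py
```

```text
6.3 rel [-0.0515 -0.0702  0.1495] F_bank [-1.4942  2.1973  1.7526] M [0.3113 0.4367 0.1671]
```

```bash
python3 -m crank '[[[0,0.28,0.1],[0,0,0]],[[0,0,0],[0,0,0]]]' >/dev/null; python3 st.py
```

```text
6.5 rel [-0.0486 -0.0702  0.1495] F_bank [-2.2978  1.4201  0.1541] M [0.1892 0.5203 0.0874]
```

```bash
python3 -m crank '[[[0,0.28,0.1],[0,0,0]],[[0,0,0],[0,0,0]]]' >/dev/null; python3 st.py
```

```text
6.7 rel [-0.0462 -0.0702  0.1492] F_bank [-3.3662  2.3065  0.9285] M [0.135  0.6927 0.076 ]
```

```bash
python3 -m crank '[[[0,0.28,0.1],[0,0,0]],[[0,0,0],[0,0,0]]]' >/dev/null; python3 st.py
```

```text
6.9 rel [-0.0439 -0.07    0.149 ] F_bank [-5.4746  2.0892  2.3783] M [0.2239 0.9164 0.1403]
```

```bash
python3 -m crank '[[[0,0.19,0.07],[0,0,0]],[[0,0,0],[0,0,0]]]' >/dev/null; python3 st.py
```

```text
7.1 rel [-0.0427 -0.0698  0.1487] F_bank [-7.0308  2.2391  1.1588] M [0.1692 1.0349 0.1583]
```

```bash
python3 -m crank '[[[0,0.19,0.07],[0,0,0]],[[0,0,0],[0,0,0]]]' >/dev/null; python3 st.py
```

```text
7.3 rel [-0.0413 -0.0697  0.1485] F_bank [-6.8276  1.9251  2.2348] M [0.1635 1.1395 0.1573]
```

```bash
python3 -m crank '[[[0,-1.2,-0.44],[0,0,0]],[[0,-1.2,-0.44],[0,0,0]],[[0,-1.2,-0.44],[0,0,0]],[[2.3,0,0],[0,0,0]],[[2.3,0,0],[0,0,0]],[[2.4,-0.05,0],[0,0,0]],[[0,0,0],[0,0,0]]]' >/dev/null; python3 st.py
```

```text
8.0 rel [-0.0761  0.0018  0.15  ] F_bank [-0.0646 -0.1634 -1.1596] M [0.1041 0.0497 0.0062]
```

```bash
python3 -m crank '[[[0,0.28,0.1],[0,0,0]],[[0,0.28,0.1],[0,0,0]],[[0,0.28,0.1],[0,0,0]],[[0,0.28,0.1],[0,0,0]],[[0,0,0],[0,0,0]]]' >/dev/null; python3 st.py
```

```text
8.5 rel [-0.0643 -0.0008  0.1496] F_bank [-0.3557  0.5514 -0.5048] M [ 0.0971  0.1035 -0.0443]
```

```bash
python3 -m crank '[[[0,0.28,0.1],[0,0,0]],[[0,0.28,0.1],[0,0,0]],[[0,0,0],[0,0,0]]]' >/dev/null; python3 st.py
```

```text
8.8 rel [-0.0592 -0.0002  0.1494] F_bank [-1.0084  0.3382 -0.0828] M [0.0396 0.1525 0.0358]
```

```bash
python3 -m crank '[[[0,0.28,0.1],[0,0,0]],[[0,0,0],[0,0,0]]]' >/dev/null; python3 st.py
```

```text
9.0 rel [-0.057  -0.0001  0.1491] F_bank [-2.9302  0.977   0.8323] M [0.0842 0.4327 0.0852]
```

```bash
python3 -m crank '[[[0,0.28,0.1],[0,0,0]],[[0,0,0],[0,0,0]]]' >/dev/null; python3 st.py
```

```text
9.2 rel [-0.0535 -0.0001  0.1494] F_bank [-0.7787  1.1849  0.5267] M [0.2209 0.4559 0.0453]
```

```bash
python3 -m crank '[[[0,0.28,0.1],[0,0,0]],[[0,0,0],[0,0,0]]]' >/dev/null; python3 st.py
```

```text
9.4 rel [-0.0499 -0.0002  0.1497] F_bank [-1.7472  1.7441 -0.0664] M [0.1896 0.4623 0.1207]
```

```bash
python3 -m crank '[[[0,0.28,0.1],[0,0,0]],[[0,0,0],[0,0,0]]]' >/dev/null; python3 st.py
```

```text
9.6 rel [-0.0468 -0.0003  0.1497] F_bank [-2.9431  1.0623  1.7052] M [0.1894 0.4976 0.1339]
```

```bash
python3 -m crank '[[[0,0.28,0.1],[0,0,0]],[[0,0,0],[0,0,0]]]' >/dev/null; python3 st.py
```

```text
9.8 rel [-0.0438 -0.0003  0.1497] F_bank [-2.5274  0.788   0.0295] M [0.1444 0.4667 0.109 ]
```

```bash
python3 -m crank '[[[0,0.19,0.07],[0,0,0]],[[0,0,0],[0,0,0]]]' >/dev/null; python3 st.py
```

```text
10.0 rel [-0.0423 -0.0003  0.1496] F_bank [-3.1465  0.0331  0.8664] M [0.2141 0.5447 0.0846]
```

```bash
python3 -m crank '[[[0,0.28,0.1],[0,0,0]],[[0,0,0],[0,0,0]]]' >/dev/null; python3 st.py
```

```text
10.2 rel [-0.0398 -0.0003  0.1494] F_bank [-5.5612  1.6748  1.8802] M [0.1739 0.7617 0.1605]
```

```bash
python3 -m crank '[[[0,0.28,0.1],[0,0,0]],[[0,0,0],[0,0,0]]]' >/dev/null; python3 st.py
```

```text
10.4 rel [-0.0377 -0.0002  0.1491] F_bank [-5.9903  1.7801  2.4083] M [0.1963 0.9589 0.1566]
```

```bash
python3 -m crank '[[[0,0.28,0.1],[0,0,0]],[[0,0,0],[0,0,0]]]' >/dev/null; python3 st.py
```

```text
10.6 rel [-0.0357 -0.0001  0.1488] F_bank [-7.6406  2.9938  3.5379] M [0.2416 1.1382 0.2253]
```

```bash
python3 -m crank '[[[0,0.28,0.1],[0,0,0]],[[0,0,0],[0,0,0]]]' >/dev/null; python3 st.py
```

```text
10.8 rel [-0.0338 -0.      0.1485] F_bank [-9.0424  1.6742  3.6264] M [0.233  1.4326 0.2173]
```

```bash
python3 -m crank '[[[0,-1.5,-0.55],[0,0,0]],[[0,-1.5,-0.55],[0,0,0]],[[0,-1.4,-0.5],[0,0,0]],[[2.3,0,0],[0,0,0]],[[2.3,0,0],[0,0,0]],[[2.4,-0.05,0],[0,0,0]],[[0,0,0],[0,0,0]]]' >/dev/null; python3 st.py; python3 -m crank '[[[0,0.28,0.1],[0,0,0]],[[0,0.28,0.1],[0,0,0]],[[0,0.28,0.1],[0,0,0]],[[0,0.28,0.1],[0,0,0]],[[0,0,0],[0,0,0]]]' >/dev/null; python3 st.py
```

```text
11.5 rel [-0.0747  0.0723  0.1506] F_bank [-0.281  -0.4241 -0.1294] M [ 0.0932  0.0822 -0.0024]
12.0 rel [-0.0644  0.0693  0.1497] F_bank [ 0.0303 -0.2188 -0.2045] M [0.0728 0.0948 0.0523]
```

```bash
python3 -m crank '[[[0,0.28,0.1],[0,0,0]],[[0,0.28,0.1],[0,0,0]],[[0,0,0],[0,0,0]]]' >/dev/null; python3 st.py
```

```text
12.3 rel [-0.0596  0.0697  0.1494] F_bank [ 0.3989 -0.4517 -0.768 ] M [0.079  0.2744 0.0188]
```

```bash
python3 -m crank '[[[0,0.28,0.1],[0,0,0]],[[0,0,0],[0,0,0]]]' >/dev/null; python3 st.py
```

```text
12.5 rel [-0.0573  0.0698  0.1492] F_bank [-2.5957  0.5547  1.1131] M [0.0504 0.5638 0.0501]
```

```bash
python3 -m crank '[[[0,0.28,0.1],[0,0,0]],[[0,0,0],[0,0,0]]]' >/dev/null; python3 st.py
```

```text
12.7 rel [-0.0537  0.0699  0.1495] F_bank [-2.1397  0.9959  0.2154] M [0.102  0.5485 0.0442]
```

```bash
python3 -m crank '[[[0,0.28,0.1],[0,0,0]],[[0,0,0],[0,0,0]]]' >/dev/null; python3 st.py
```

```text
12.9 rel [-0.0501  0.0699  0.1497] F_bank [-3.1292  1.7113  0.6139] M [0.1546 0.5907 0.145 ]
```

```bash
python3 -m crank '[[[0,0.28,0.1],[0,0,0]],[[0,0,0],[0,0,0]]]' >/dev/null; python3 st.py
```

```text
13.1 rel [-0.0469  0.0698  0.1498] F_bank [-3.8355  1.34    0.1595] M [0.183  0.5869 0.0953]
```

```bash
python3 -m crank '[[[0,0.28,0.1],[0,0,0]],[[0,0,0],[0,0,0]]]' >/dev/null; python3 st.py
```

```text
13.3 rel [-0.0439  0.0697  0.1499] F_bank [-2.6134  1.4562  0.2912] M [0.1621 0.6163 0.0818]
```

```bash
python3 -m crank '[[[0,0.28,0.1],[0,0,0]],[[0,0,0],[0,0,0]]]' >/dev/null; python3 st.py
```

```text
13.5 rel [-0.041   0.0697  0.1499] F_bank [-2.3345  0.4742  0.3424] M [0.1395 0.5903 0.0422]
```

```bash
python3 -m crank '[[[0,0.28,0.1],[0,0,0]],[[0,0,0],[0,0,0]]]' >/dev/null; python3 st.py
```

```text
13.7 rel [-0.038   0.0697  0.1499] F_bank [-3.8981  0.6804  1.4563] M [0.1554 0.5804 0.0802]
```

```bash
python3 -m crank '[[[0,0.28,0.1],[0,0,0]],[[0,0,0],[0,0,0]]]' >/dev/null; python3 st.py
```

```text
13.9 rel [-0.0349  0.0697  0.15  ] F_bank [-2.4964  1.202   1.864 ] M [0.2491 0.5523 0.1237]
```

```bash
python3 -m crank '[[[0,0.28,0.1],[0,0,0]],[[0,0,0],[0,0,0]]]' >/dev/null; python3 st.py
```

```text
14.1 rel [-0.032   0.0697  0.1499] F_bank [-3.0759  1.3296  1.5814] M [0.1781 0.5216 0.1289]
```

```bash
python3 -m crank '[[[0,0.28,0.1],[0,0,0]],[[0,0,0],[0,0,0]]]' >/dev/null; python3 st.py
```

```text
14.3 rel [-0.029   0.0696  0.1499] F_bank [-2.8801  2.3015  1.0963] M [0.2093 0.5126 0.14  ]
```

```bash
python3 -m crank '[[[0,0.28,0.1],[0,0,0]],[[0,0.28,0.1],[0,0,0]],[[0,0,0],[0,0,0]]]' >/dev/null; python3 st.py
```

```text
14.6 rel [-0.0227  0.0696  0.1502] F_bank [-3.1357  1.6667  2.1433] M [0.2062 0.4716 0.1609]
```

```bash
python3 -m crank '[[[0,0.28,0.1],[0,0,0]],[[0,0.28,0.1],[0,0,0]],[[0,0,0],[0,0,0]]]' >/dev/null; python3 st.py
```

```text
14.9 rel [-0.0169  0.0696  0.1501] F_bank [-1.4997  2.4645  2.4102] M [0.2791 0.3331 0.166 ]
```

```bash
python3 -m crank '[[[0,0.28,0.1],[0,0,0]],[[0,0.28,0.1],[0,0,0]],[[0,0,0],[0,0,0]]]' >/dev/null; python3 st.py
```

```text
15.2 rel [-0.0112  0.0695  0.15  ] F_bank [-1.723   0.9537  1.8453] M [0.3164 0.3712 0.0803]
```

```bash
python3 -m crank '[[[0,0.28,0.1],[0,0,0]],[[0,0.28,0.1],[0,0,0]],[[0,0,0],[0,0,0]]]' >/dev/null; python3 st.py
```

```text
15.5 rel [-0.0056  0.0694  0.1498] F_bank [-2.0733  1.6295  0.8428] M [0.3194 0.5013 0.1101]
```

```bash
python3 -m crank '[[[0,0.28,0.1],[0,0,0]],[[0,0.28,0.1],[0,0,0]],[[0,0,0],[0,0,0]]]' >/dev/null; python3 st.py
```

```text
15.8 rel [0.     0.0693 0.1496] F_bank [-1.7993  1.4218 -0.0181] M [0.2658 0.6061 0.1346]
```

```bash
python3 -m crank '[[[0,0.28,0.1],[0,0,0]],[[0,0.28,0.1],[0,0,0]],[[0,0,0],[0,0,0]]]' >/dev/null; python3 st.py
```

```text
16.1 rel [0.0063 0.0691 0.1498] F_bank [-2.9425  1.5295 -1.5575] M [0.1177 0.6158 0.118 ]
```

```bash
python3 -m crank '[[[0,0.28,0.1],[0,0,0]],[[0,0.28,0.1],[0,0,0]],[[0,0,0],[0,0,0]]]' >/dev/null; python3 st.py
```

```text
16.4 rel [0.0127 0.0691 0.1503] F_bank [-3.4287  0.9792 -0.2844] M [0.0389 0.6199 0.0486]
```

```bash
python3 -m crank '[[[0,0.28,0.1],[0,0,0]],[[0,0,0],[0,0,0]]]' >/dev/null; python3 st.py
```

```text
16.6 rel [0.0156 0.0692 0.1503] F_bank [-3.2539  0.6799  0.3326] M [-0.0144  0.5811  0.1066]
```

```bash
python3 -m crank '[[[0,0.28,0.1],[0,0,0]],[[0,0,0],[0,0,0]]]' >/dev/null; python3 st.py
```

```text
16.8 rel [0.0184 0.0692 0.1503] F_bank [-4.3747  0.4295 -0.8942] M [0.0686 0.5533 0.092 ]
```

```bash
python3 -m crank '[[[0,0.28,0.1],[0,0,0]],[[0,0,0],[0,0,0]]]' >/dev/null; python3 st.py
```

```text
17.0 rel [0.0214 0.0692 0.1503] F_bank [-3.2554  0.3067 -0.5132] M [0.0547 0.5525 0.036 ]
```

```bash
python3 -m crank '[[[0,0.19,0.07],[0,0,0]],[[0,0,0],[0,0,0]]]' >/dev/null; python3 st.py
```

```text
17.2 rel [0.0232 0.0692 0.1502] F_bank [-2.8503  1.2659 -1.133 ] M [0.0666 0.5738 0.0385]
```

```bash
python3 -m crank '[[[0,0.19,0.07],[0,0,0]],[[0,0,0],[0,0,0]]]' >/dev/null; python3 st.py
```

```text
17.4 rel [0.0253 0.0692 0.1502] F_bank [-3.001   1.6374 -0.0068] M [-0.0039  0.58    0.0435]
```

```bash
python3 -m crank '[[[0,0.19,0.07],[0,0,0]],[[0,0,0],[0,0,0]]]' >/dev/null; python3 st.py
```

```text
17.6 rel [0.027  0.0691 0.1501] F_bank [-3.5768  1.2129 -0.0827] M [-0.0139  0.622  -0.0017]
```

```bash
python3 -m crank '[[[0,0.19,0.07],[0,0,0]],[[0,0,0],[0,0,0]]]' >/dev/null; python3 st.py
```

```text
17.8 rel [0.0283 0.0691 0.1497] F_bank [-5.4001  0.7161  0.1317] M [-0.0551  0.9353  0.0931]
```

```bash
python3 -m crank '[[[0,0.19,0.07],[0,0,0]],[[0,0,0],[0,0,0]]]' >/dev/null; python3 st.py
```

```text
18.0 rel [0.0295 0.0691 0.1493] F_bank [-5.3953  0.1223  0.0174] M [-0.0307  1.0445  0.066 ]
```

```bash
python3 -m crank '[[[0,0.19,0.07],[0,0,0]],[[0,0,0],[0,0,0]]]' >/dev/null; python3 st.py
```

```text
18.2 rel [0.0307 0.069  0.1489] F_bank [-7.2719 -0.09    1.7255] M [-0.0088  1.2395  0.069 ]
```

```bash
python3 -m crank '[[[0,0.19,0.07],[0,0,0]],[[0,0,0],[0,0,0]]]' >/dev/null; python3 st.py
```

```text
18.4 rel [0.0317 0.069  0.1484] F_bank [-9.3056  1.1239 -0.1275] M [-0.0926  1.4696  0.1268]
```

```bash
python3 -m crank '[[[0,0.19,0.07],[0,0,0]],[[0,0,0],[0,0,0]]]' >/dev/null; python3 st.py
```

```text
18.6 rel [0.0328 0.0689 0.1479] F_bank [-9.7104  0.5225  0.8184] M [-0.1099  1.7104  0.1306]
```

```bash
python3 -m crank '[[[0,-1.3,-0.5],[0,0,0]],[[0,-3,-1.1],[0,0,0]],[[0,-3,-1.1],[0,0,0]],[[0,-3,-1.05],[0,0,0]],[[-3.5,0,0],[0,0,0]],[[-3.4,0,0],[0,0,0]],[[0,0,0],[0,0,0]]]' >/dev/null; python3 st.py
python3 - <<'E'
from h import *
import cv2
c=capture("side"); cv2.imwrite("pics/side6.png",cv2.resize(c["pixels"][120:320,140:320,::-1],None,fx=3,fy=3))
E
```

```text
19.3 rel [-0.0701 -0.0019  0.1515] F_bank [1.264  0.4595 0.2121] M [ 0.0801  0.0899 -0.0328]
```

View pics/side6.png

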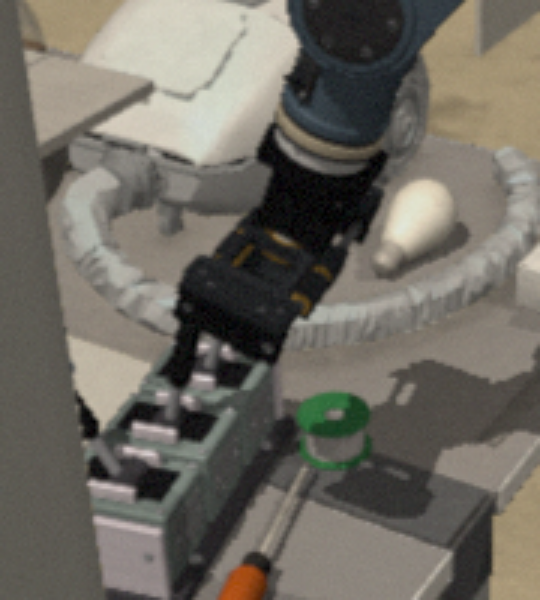

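```bash
python3 -m crank '[[[0,0.56,0.2],[0,0,0]],[[0,0.56,0.2],[0,0,0]],[[0,0.56,0.2],[0,0,0]],[[0,0.38,0.14],[0,0,0]],[[0,0,0],[0,0,0]]]' >/dev/null; python3 st.py
```

```text
19.85 rel [-0.0501  0.0012  0.1502] F_bank [-0.2742 -0.0908 -0.3802] M [0.0693 0.0698 0.0263]
```

```bash
python3 -m crank '[[[0,0.28,0.1],[0,0,0]],[[0,0,0],[0,0,0]]]' >/dev/null; python3 st.py
```

```text
20.05 rel [-0.048   0.0009  0.1501] F_bank [ 0.3852 -0.202   0.5688] M [ 0.033   0.0479 -0.0324]
```

```bash
python3 -m crank '[[[0,0.28,0.1],[0,0,0]],[[0,0,0],[0,0,0]]]' >/dev/null; python3 st.py
```

```text
20.25 rel [-0.0448  0.0007  0.1503] F_bank [ 0.2949 -0.7472 -0.2082] M [ 0.0959  0.0773 -0.014 ]
```

```bash
python3 -m crank '[[[0,0.28,0.1],[0,0,0]],[[0,0,0],[0,0,0]]]' >/dev/null; python3 st.py
```

```text
20.45 rel [-0.0425  0.0007  0.15  ] F_bank [-1.2559  0.2474 -0.0639] M [0.1179 0.2299 0.043 ]
```

```bash
python3 -m crank '[[[0,0.28,0.1],[0,0,0]],[[0,0,0],[0,0,0]]]' >/dev/null; python3 st.py
```

```text
20.65 rel [-0.0403  0.0008  0.1497] F_bank [-4.1804  1.2369  2.0081] M [0.1108 0.5686 0.0346]
```

```bash
python3 -m crank '[[[0,0.28,0.1],[0,0,0]],[[0,0,0],[0,0,0]]]' >/dev/null; python3 st.py
```

```text
20.85 rel [-0.0381  0.0009  0.1495] F_bank [-5.2551  1.2746  2.2544] M [0.1449 0.8899 0.1431]
```

```bash
python3 -m crank '[[[0,0.28,0.1],[0,0,0]],[[0,0,0],[0,0,0]]]' >/dev/null; python3 st.py
```

```text
21.05 rel [-0.0361  0.0009  0.1492] F_bank [-7.1158  2.3297  2.9033] M [0.1545 1.1436 0.1665]
```

```bash
python3 -m crank '[[[0,0.28,0.1],[0,0,0]],[[0,0,0],[0,0,0]]]' >/dev/null; python3 st.py
```

```text
21.25 rel [-0.0342  0.001   0.1488] F_bank [-8.2396  1.6597  3.4678] M [0.2087 1.3361 0.1893]
```

```bash
python3 -m crank '[[[0,-1.4,-0.5],[0,0,0]],[[0,-1.4,-0.5],[0,0,0]],[[0,-1.4,-0.5],[0,0,0]],[[-2.3,0,0],[0,0,0]],[[-2.4,0,0],[0,0,0]],[[-2.4,0,0],[0,0,0]],[[0,0,0],[0,0,0]]]' >/dev/null; python3 st.py
```

```text
21.95 rel [-0.0734 -0.0727  0.1507] F_bank [ 0.1616 -0.1887  0.1632] M [ 0.0815  0.0961 -0.0092]
```

```bash
python3 -m crank '[[[0,0.47,0.17],[0,0,0]],[[0,0.47,0.17],[0,0,0]],[[0,0.47,0.17],[0,0,0]],[[0,0.28,0.1],[0,0,0]],[[0,0,0],[0,0,0]]]' >/dev/null; python3 st.py
```

```text
22.45 rel [-0.0568 -0.0697  0.1501] F_bank [ 0.7784 -0.3656  0.0698] M [ 0.0528  0.0987 -0.0063]
```

```bash
python3 -m crank '[[[0,0.28,0.1],[0,0,0]],[[0,0,0],[0,0,0]]]' >/dev/null; python3 st.py
```

```text
22.65 rel [-0.0542 -0.0701  0.1501] F_bank [ 0.0768 -0.24   -0.8077] M [0.079  0.0845 0.0367]
```

```bash
python3 -m crank '[[[0,0.28,0.1],[0,0,0]],[[0,0,0],[0,0,0]]]' >/dev/null; python3 st.py
```

```text
22.85 rel [-0.0511 -0.0703  0.1502] F_bank [-0.5847 -0.2565  0.5629] M [ 0.0742  0.1073 -0.0064]
```

```bash
python3 -m crank '[[[0,0.28,0.1],[0,0,0]],[[0,0,0],[0,0,0]]]' >/dev/null; python3 st.py
```

```text
23.05 rel [-0.049  -0.0702  0.1498] F_bank [-0.6883  0.405  -0.1765] M [0.0782 0.3077 0.0161]
```

```bash
python3 -m crank '[[[0,0.28,0.1],[0,0,0]],[[0,0,0],[0,0,0]]]' >/dev/null; python3 st.py
```

```text
23.25 rel [-0.0461 -0.0701  0.1498] F_bank [-2.2141  1.0511 -0.1056] M [0.1575 0.507  0.0854]
```

Before, R gave My 0.69 here and 1.14 at −0.041.

```bash
python3 -m crank '[[[0,0.28,0.1],[0,0,0]],[[0,0,0],[0,0,0]]]' >/dev/null; python3 st.py
```

```text
23.45 rel [-0.0426 -0.0702  0.15  ] F_bank [-2.2138  1.7534 -0.3499] M [0.2679 0.4417 0.1704]
```

```bash
python3 -m crank '[[[0,0.28,0.1],[0,0,0]],[[0,0,0],[0,0,0]]]' >/dev/null; python3 st.py
```

```text
23.65 rel [-0.0392 -0.0703  0.1503] F_bank [-1.836   1.817   1.3326] M [0.2887 0.4488 0.1684]
```

```bash
python3 -m crank '[[[0,0.28,0.1],[0,0,0]],[[0,0,0],[0,0,0]]]' >/dev/null; python3 st.py
```

```text
23.85 rel [-0.036  -0.0704  0.1503] F_bank [-2.5214  1.2789  0.3476] M [0.2682 0.4737 0.1376]
```

```bash
python3 -m crank '[[[0,0.28,0.1],[0,0,0]],[[0,0,0],[0,0,0]]]' >/dev/null; python3 st.py
```

```text
24.05 rel [-0.0331 -0.0705  0.1504] F_bank [-1.9866  0.4219  0.7487] M [0.2147 0.358  0.0561]
```

R is now free. I'll push it through in 6 mm calls and slow down near the stop.

```bash
python3 -m crank '[[[0,0.28,0.1],[0,0,0]],[[0,0.28,0.1],[0,0,0]],[[0,0,0],[0,0,0]]]' >/dev/null; python3 st.py
```

```text
24.35 rel [-0.0269 -0.0705  0.1505] F_bank [-1.028   0.9718  1.4457] M [0.2442 0.3737 0.1491]
```

```bash
python3 -m crank '[[[0,0.28,0.1],[0,0,0]],[[0,0.28,0.1],[0,0,0]],[[0,0,0],[0,0,0]]]' >/dev/null; python3 st.py
```

```text
24.65 rel [-0.021  -0.0706  0.1505] F_bank [-1.5303  1.2668  1.0393] M [0.2162 0.2798 0.0627]
```

```bash
python3 -m crank '[[[0,0.28,0.1],[0,0,0]],[[0,0.28,0.1],[0,0,0]],[[0,0,0],[0,0,0]]]' >/dev/null; python3 st.py
```

```text
24.95 rel [-0.0151 -0.0706  0.1505] F_bank [-1.7181  1.6882  2.1884] M [0.2345 0.2778 0.1202]
```

```bash
python3 -m crank '[[[0,0.28,0.1],[0,0,0]],[[0,0.28,0.1],[0,0,0]],[[0,0,0],[0,0,0]]]' >/dev/null; python3 st.py
```

```text
25.25 rel [-0.0094 -0.0706  0.1504] F_bank [-1.3972  1.5006  1.3375] M [0.2544 0.3319 0.0705]
```

```bash
python3 -m crank '[[[0,0.28,0.1],[0,0,0]],[[0,0.28,0.1],[0,0,0]],[[0,0,0],[0,0,0]]]' >/dev/null; python3 st.py
```

```text
25.55 rel [-0.0037 -0.0706  0.1503] F_bank [-1.7649  2.6149  0.8806] M [0.1868 0.3048 0.1404]
```

```bash
python3 -m crank '[[[0,0.28,0.1],[0,0,0]],[[0,0.28,0.1],[0,0,0]],[[0,0,0],[0,0,0]]]' >/dev/null; python3 st.py
```

```text
25.85 rel [ 0.0022 -0.0707  0.1502] F_bank [-0.9087  0.8787 -1.2228] M [0.1743 0.4616 0.1274]
```

```bash
python3 -m crank '[[[0,0.28,0.1],[0,0,0]],[[0,0.28,0.1],[0,0,0]],[[0,0,0],[0,0,0]]]' >/dev/null; python3 st.py
```

```text
26.15 rel [ 0.0085 -0.0708  0.1505] F_bank [-1.4964  0.1876 -0.5769] M [0.1554 0.379  0.0346]
```

```bash
python3 -m crank '[[[0,0.28,0.1],[0,0,0]],[[0,0,0],[0,0,0]]]' >/dev/null; python3 st.py
```

```text
26.35 rel [ 0.0114 -0.0708  0.1506] F_bank [-1.4917  0.4589 -1.1417] M [0.1413 0.4799 0.0262]
```

```bash
python3 -m crank '[[[0,0.28,0.1],[0,0,0]],[[0,0,0],[0,0,0]]]' >/dev/null; python3 st.py
```

```text
26.55 rel [ 0.0144 -0.0708  0.1507] F_bank [-0.7912  0.2616 -0.7003] M [ 0.1274  0.3761 -0.0017]
```

```bash
python3 -m crank '[[[0,0.28,0.1],[0,0,0]],[[0,0,0],[0,0,0]]]' >/dev/null; python3 st.py
```

```text
26.75 rel [ 0.0174 -0.0709  0.1507] F_bank [-1.5802 -0.0059  0.1231] M [0.0794 0.3984 0.0739]
```

```bash
python3 -m crank '[[[0,0.28,0.1],[0,0,0]],[[0,0,0],[0,0,0]]]' >/dev/null; python3 st.py
```

```text
26.95 rel [ 0.0204 -0.0709  0.1507] F_bank [-1.9553  0.7939  0.326 ] M [0.101  0.3515 0.0297]
```

```bash
python3 -m crank '[[[0,0.19,0.07],[0,0,0]],[[0,0,0],[0,0,0]]]' >/dev/null; python3 st.py
```

```text
27.15 rel [ 0.0222 -0.0708  0.1506] F_bank [-1.7087  1.0615  0.3657] M [ 0.0304  0.4002 -0.0264]
```

```bash
python3 -m crank '[[[0,0.19,0.07],[0,0,0]],[[0,0,0],[0,0,0]]]' >/dev/null; python3 st.py
```

```text
27.35 rel [ 0.0242 -0.0709  0.1506] F_bank [-2.415  -0.4239 -0.1347] M [0.0871 0.408  0.0057]
```

```bash
python3 -m crank '[[[0,0.19,0.07],[0,0,0]],[[0,0,0],[0,0,0]]]' >/dev/null; python3 st.py
```

```text
27.55 rel [ 0.0262 -0.0709  0.1506] F_bank [-1.3963  0.6198 -0.2139] M [ 0.0731  0.3897 -0.0004]
```

```bash
python3 -m crank '[[[0,0.19,0.07],[0,0,0]],[[0,0,0],[0,0,0]]]' >/dev/null; python3 st.py
```

```text
27.75 rel [ 0.0279 -0.0708  0.1505] F_bank [-2.068  -0.1389  0.3264] M [0.0202 0.4108 0.033 ]
```

```bash
python3 -m crank '[[[0,0.19,0.07],[0,0,0]],[[0,0,0],[0,0,0]]]' >/dev/null; python3 st.py
```

```text
27.95 rel [ 0.0293 -0.0708  0.1502] F_bank [-3.6361  0.2855 -0.2621] M [-0.0484  0.7112  0.0816]
```

```bash
python3 -m crank '[[[0,0.19,0.07],[0,0,0]],[[0,0,0],[0,0,0]]]' >/dev/null; python3 st.py
```

```text
28.15 rel [ 0.0308 -0.0707  0.1499] F_bank [-4.5446  0.9929  0.2781] M [-0.0401  0.9274  0.031 ]
```

```bash
python3 -m crank '[[[0,0.19,0.07],[0,0,0]],[[0,0,0],[0,0,0]]]' >/dev/null; python3 st.py
```

```text
28.35 rel [ 0.0321 -0.0706  0.1495] F_bank [-6.4046 -0.6054 -0.2668] M [-0.1267  1.0888  0.0948]
```

```bash
python3 -m crank '[[[0,0.19,0.07],[0,0,0]],[[0,0,0],[0,0,0]]]' >/dev/null; python3 st.py
```

```text
28.55 rel [ 0.0333 -0.0706  0.1491] F_bank [-8.1861  0.3258  1.4354] M [-0.1998  1.2681 -0.0282]
```

```bash
python3 -m crank '[[[0,0.19,0.07],[0,0,0]],[[0,0,0],[0,0,0]]]' >/dev/null; python3 st.py
```

```text
28.75 rel [ 0.0343 -0.0705  0.1486] F_bank [-8.9835 -0.2163  1.4852] M [-0.3123  1.5025 -0.0556]
```

```bash
python3 -m crank '[[[0,-1.3,-0.5],[0,0,0]],[[0,-3,-1.1],[0,0,0]],[[0,-3,-1.1],[0,0,0]],[[0,-3,-1.05],[0,0,0]],[[3.5,0,0],[0,0,0]],[[3.6,0,0],[0,0,0]],[[0,0,0],[0,0,0]]]' >/dev/null; python3 st.py; python3 -m crank '[[[0,0.47,0.17],[0,0,0]],[[0,0.47,0.17],[0,0,0]],[[0,0.47,0.17],[0,0,0]],[[0,0.47,0.17],[0,0,0]],[[0,0,0],[0,0,0]]]' >/dev/null; python3 st.py
```

```text
29.45 rel [-0.0685  0.0039  0.152 ] F_bank [ 0.2726  0.5479 -0.1138] M [ 0.1018  0.13   -0.0239]
29.95 rel [-0.0495 -0.0001  0.1507] F_bank [0.1783 0.1221 0.108 ] M [ 0.0369  0.0139 -0.0232]
```

```bash
python3 -m crank '[[[0,0.28,0.1],[0,0,0]],[[0,0.28,0.1],[0,0,0]],[[0,0,0],[0,0,0]]]' >/dev/null; python3 st.py
```

```text
30.25 rel [-0.0446  0.0006  0.1506] F_bank [-0.4227 -0.0494 -0.1353] M [ 0.0263  0.1143 -0.006 ]
```

```bash
python3 -m crank '[[[0,0.28,0.1],[0,0,0]],[[0,0,0],[0,0,0]]]' >/dev/null; python3 st.py
```

```text
30.45 rel [-0.0426  0.0008  0.1503] F_bank [-1.4173  0.7434  0.2689] M [ 0.108   0.2735 -0.0082]
```

```bash
python3 -m crank '[[[0,0.28,0.1],[0,0,0]],[[0,0,0],[0,0,0]]]' >/dev/null; python3 st.py
```

```text
30.65 rel [-0.0398  0.0008  0.1502] F_bank [-2.1945  1.2904  0.3447] M [0.1112 0.4674 0.0445]
```

```bash
python3 -m crank '[[[0,0.28,0.1],[0,0,0]],[[0,0,0],[0,0,0]]]' >/dev/null; python3 st.py
```

```text
30.85 rel [-0.0361  0.0008  0.1505] F_bank [-1.9765  0.8913  0.3713] M [0.2261 0.4809 0.1076]
```

```bash
python3 -m crank '[[[0,0.28,0.1],[0,0,0]],[[0,0,0],[0,0,0]]]' >/dev/null; python3 st.py
```

```text
31.05 rel [-0.0327  0.0007  0.1507] F_bank [-2.1297  1.8802  0.6497] M [0.2294 0.5209 0.1472]
```

M is free now too.

```bash
python3 -m crank '[[[0,0.28,0.1],[0,0,0]],[[0,0,0],[0,0,0]]]' >/dev/null; python3 st.py
```

```text
31.25 rel [-0.0296  0.0006  0.1508] F_bank [-2.7127  0.9493  0.2198] M [0.2253 0.4135 0.0744]
```

```bash
python3 -m crank '[[[0,0.28,0.1],[0,0,0]],[[0,0.28,0.1],[0,0,0]],[[0,0,0],[0,0,0]]]' >/dev/null; python3 st.py
```

```text
31.55 rel [-0.0234  0.0005  0.1509] F_bank [-1.7651  1.2149  1.1862] M [0.2471 0.4008 0.087 ]
```

```bash
python3 -m crank '[[[0,0.28,0.1],[0,0,0]],[[0,0.28,0.1],[0,0,0]],[[0,0,0],[0,0,0]]]' >/dev/null; python3 st.py
```

```text
31.85 rel [-0.0175  0.0005  0.1509] F_bank [-2.2579  2.043   1.5242] M [0.277  0.3265 0.1116]
```

```bash
python3 -m crank '[[[0,0.28,0.1],[0,0,0]],[[0,0.28,0.1],[0,0,0]],[[0,0,0],[0,0,0]]]' >/dev/null; python3 st.py
```

```text
32.15 rel [-0.0118  0.0004  0.1508] F_bank [-1.9158  1.5469  0.4901] M [0.2773 0.3603 0.0919]
```

```bash
python3 -m crank '[[[0,0.28,0.1],[0,0,0]],[[0,0.28,0.1],[0,0,0]],[[0,0,0],[0,0,0]]]' >/dev/null; python3 st.py
```

```text
32.45 rel [-0.0061  0.0004  0.1506] F_bank [-2.294   0.8988  0.2516] M [0.2059 0.3294 0.157 ]
```

```bash
python3 -m crank '[[[0,0.28,0.1],[0,0,0]],[[0,0.28,0.1],[0,0,0]],[[0,0,0],[0,0,0]]]' >/dev/null; python3 st.py
```

```text
32.75 rel [-0.0005  0.0004  0.1505] F_bank [-2.6896  0.9203 -0.542 ] M [0.3193 0.4751 0.1251]
```

```bash
python3 -m crank '[[[0,0.28,0.1],[0,0,0]],[[0,0.28,0.1],[0,0,0]],[[0,0,0],[0,0,0]]]' >/dev/null; python3 st.py
```

```text
33.05 rel [0.0058 0.0002 0.1508] F_bank [-3.1579 -0.0429 -1.6524] M [0.0992 0.519  0.0297]
```

```bash
python3 -m crank '[[[0,0.28,0.1],[0,0,0]],[[0,0,0],[0,0,0]]]' >/dev/null; python3 st.py
```

```text
33.25 rel [0.0088 0.0002 0.1509] F_bank [-2.6777  1.4816 -0.1581] M [0.0622 0.5049 0.0418]
```

```bash
python3 -m crank '[[[0,0.28,0.1],[0,0,0]],[[0,0.28,0.1],[0,0,0]],[[0,0,0],[0,0,0]]]' >/dev/null; python3 st.py
```

```text
33.55 rel [0.0152 0.0002 0.1512] F_bank [-1.9811 -0.5213 -0.1602] M [ 0.0269  0.4026 -0.0027]
```

```bash
python3 -m crank '[[[0,0.28,0.1],[0,0,0]],[[0,0,0],[0,0,0]]]' >/dev/null; python3 st.py
```

```text
33.75 rel [0.0179 0.0002 0.1511] F_bank [-2.185   0.3233 -0.802 ] M [0.0926 0.5162 0.0401]
```

```bash
python3 -m crank '[[[0,0.28,0.1],[0,0,0]],[[0,0,0],[0,0,0]]]' >/dev/null; python3 st.py
```

```text
33.95 rel [0.0208 0.0002 0.1511] F_bank [-2.1712  0.0335 -1.093 ] M [0.057  0.4601 0.0579]
```

```bash
python3 -m crank '[[[0,0.19,0.07],[0,0,0]],[[0,0,0],[0,0,0]]]' >/dev/null; python3 st.py
```

```text
34.15 rel [0.0226 0.0002 0.151 ] F_bank [-2.5662  0.3181  0.3214] M [0.0768 0.5    0.0197]
```

```bash
python3 -m crank '[[[0,0.19,0.07],[0,0,0]],[[0,0,0],[0,0,0]]]' >/dev/null; python3 st.py
```

```text
34.35 rel [0.0246 0.0002 0.151 ] F_bank [-2.1805  1.1441 -0.4948] M [0.0432 0.4961 0.048 ]
```

```bash
python3 -m crank '[[[0,0.19,0.07],[0,0,0]],[[0,0,0],[0,0,0]]]' >/dev/null; python3 st.py
```

```text
34.55 rel [0.0267 0.0002 0.151 ] F_bank [-2.1795  0.4516 -0.2905] M [0.0443 0.4988 0.0735]
```

```bash
python3 -m crank '[[[0,0.19,0.07],[0,0,0]],[[0,0,0],[0,0,0]]]' >/dev/null; python3 st.py
```

```text
34.75 rel [0.0282 0.0002 0.1508] F_bank [-1.891   0.4951  0.1556] M [-0.0269  0.5606  0.0303]
```

```bash
python3 -m crank '[[[0,0.19,0.07],[0,0,0]],[[0,0,0],[0,0,0]]]' >/dev/null; python3 st.py
```

```text
34.95 rel [0.0295 0.0002 0.1504] F_bank [-4.7118 -0.1613 -0.3484] M [-0.0174  0.8803  0.0384]
```

```bash
python3 -m crank '[[[0,0.19,0.07],[0,0,0]],[[0,0,0],[0,0,0]]]' >/dev/null; python3 st.py
```

```text
35.15 rel [0.0308 0.0002 0.15  ] F_bank [-6.5813  1.5757 -0.7607] M [-0.0317  0.9914  0.0951]
```

```bash
python3 -m crank '[[[0,0.19,0.07],[0,0,0]],[[0,0,0],[0,0,0]]]' >/dev/null; python3 st.py
```

```text
35.35 rel [0.0319 0.0002 0.1496] F_bank [-6.9987  0.1511  0.5516] M [-0.1273  1.2104  0.0659]
```

```bash
python3 -m crank '[[[0,0.19,0.07],[0,0,0]],[[0,0,0],[0,0,0]]]' >/dev/null; python3 st.py
```

```text
35.55 rel [0.033  0.0002 0.1491] F_bank [-8.9096  0.2781 -0.2007] M [-0.1244  1.411   0.0428]
```

```bash
python3 -m crank '[[[0,0.19,0.07],[0,0,0]],[[0,0,0],[0,0,0]]]' >/dev/null; python3 st.py
```

```text
35.75 rel [0.034  0.0002 0.1486] F_bank [-9.9523 -0.0996  0.0361] M [-0.1835  1.6117  0.06  ]
```

```bash
python3 -m crank '[[[0,-1.3,-0.5],[0,0,0]],[[0,-3,-1.1],[0,0,0]],[[0,-3,-1.1],[0,0,0]],[[0,-3,-1.05],[0,0,0]],[[0,0,-3],[0,0,0]],[[0,0,-4],[0,0,0]],[[0,0,-4],[0,0,0]],[[-4,0,-4],[0,0,0]],[[-4,0,0],[0,0,0]],[[-4,0,0],[0,0,0]],[[-4,0,0],[0,0,0]],[[0,0,0],[0,0,0]]]'; python3 st.py
python3 - <<'E'
from h import *
import cv2
c=capture("side"); cv2.imwrite("pics/side7.png",cv2.resize(c["pixels"][120:350,140:320,::-1],None,fx=2.6,fy=2.6))
c=capture("top"); cv2.imwrite("pics/top7.png",c["pixels"][:,:,::-1])
cv2.imwrite("pics/top7z.png",cv2.convertScaleAbs(cv2.resize(c["pixels"][135:220,135:245,::-1],None,fx=7,fy=7,interpolation=cv2.INTER_CUBIC),alpha=1.8,beta=20))
E
```

```text
time_s: 36.95
position: [0.471, 0.0518, 0.2898]
tcp_rot: [[-0.184, 0.92, 0.346], [0.983, 0.174, 0.06], [-0.005, 0.351, -0.936]]
force: [-0.2, 0.5, -0.2]
opening: 0.004
36.95 rel [-0.1188 -0.1603  0.2898] F_bank [-0.0611  0.489  -0.2268] M [ 0.0718  0.0884 -0.0418]
```

View pics/side7.png

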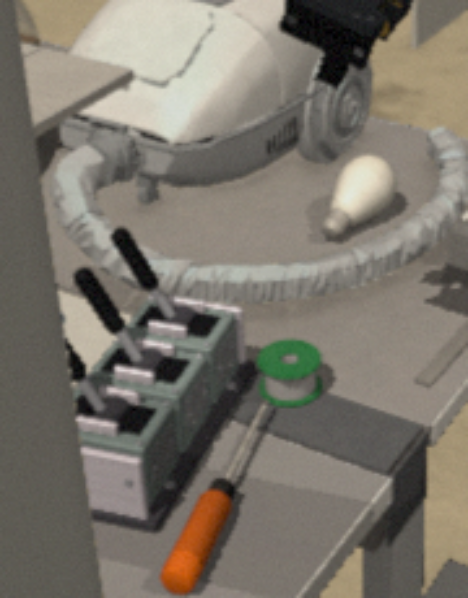

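View pics/top7.png

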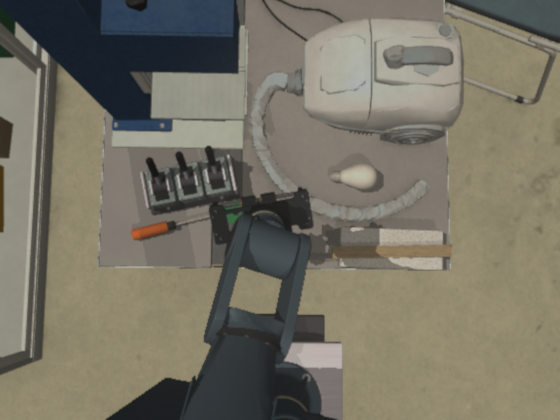

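View pics/top7z.png

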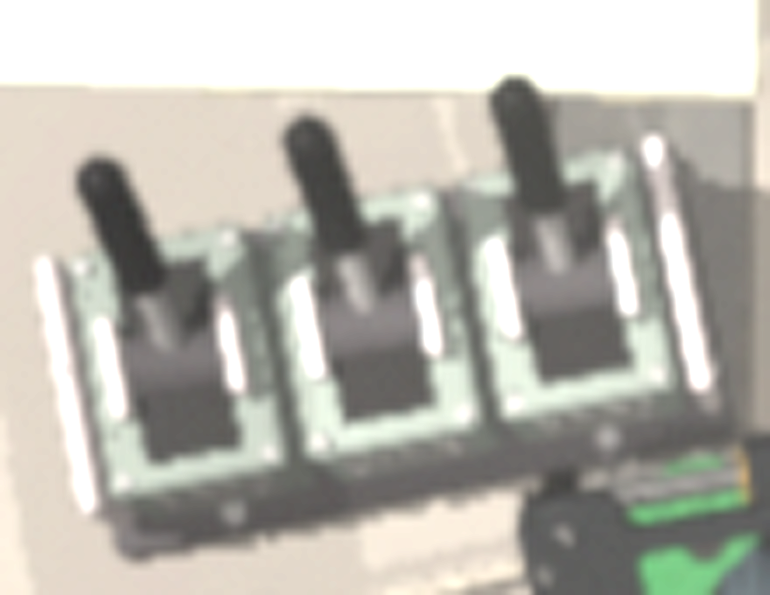

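Run:
```python
from h import *
np.set_printoptions(precision=4,suppress=True)
T=capture("top")
f=lambda x,y:(135+(x+.5)/7-.5,135+(y+.5)/7-.5)
for n,p in(("L",(101,177)),("M",(307,137)),("R",(513,95))): print(n,rel(onz(T,f(*p),.158)))
# unit top corners (near-left, far-right) for each unit at z=.076
for n,a,b in(("L",(120,482),(230,238)),("M",(318,440),(423,200)),("R",(513,403),(615,160))): print(n,rel((onz(T,f(*a),.076)+onz(T,f(*b),.076))/2))
for n,p,z in(("reel",None,0),): pass
```

```text
L [0.0475 0.0724 0.158 ]
M [0.0482 0.0029 0.158 ]
R [ 0.0495 -0.0671  0.158 ]
L [-0.002   0.0723  0.076 ]
M [-0.0008  0.0021  0.076 ]
R [ 0.     -0.0676  0.076 ]
```

```bash
python3 -c "
from rig import bot
print(bot.hand_in())"
```

```text
the job is handed in; nothing more can be done
None
```

All three levers are thrown home, and I handed the job in at about 37 s of the 72 s allowed. No verdict was reported.

**How it went:** I pushed the levers with closed fingers, in steps of 2–6 mm, reading the force after each step.
- **First pass:** the right and middle levers were both blocked, so I left each one at 7–9 N. The left lever was free and went home.
- **Second pass:** the middle lever was still blocked at the same place. The right lever had come free and went home.
- **Last:** the middle lever was then free and went home.

**Checks:**
- **End stops:** each lever showed the steady climb in force of an end stop. They all stopped within about 2 mm of the same place along the bank, and I backed off at about 10 N. The highest push reading at any step was about 10 N.
- **Top view:** the lever tips are 49–50 mm beyond their unit centres, against 48 mm expected at full throw. The limit of 0.07 rad corresponds to about 6 mm.
- **Bystanders:** the arm ended clear of everything. The screwdriver, bulb, strip and foam look unmoved in the final pictures. The reel was partly hidden by the gripper from above but is in place in the side view. I only compared these by eye, and I did not check the file separately.

**Disagreement:** my first camera estimate put the bank about 4–5 mm too close to the robot. Part of this I corrected from the pictures. The rest showed up when the fingers touched the first lever, and it did not matter because each lever was found by touch.

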